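# Close the dish holder to the gauge mark

### The job

Roll the knurled wheel of the dish holder under a fingertip, its top away from you, in as many strokes as it takes, until the jaw has closed in on the petri dish and its red pointer stands in the green band of the scale. Work the jaw only through the wheel: lift nothing, do not touch the dish yourself or squeeze it with the jaw, and leave the other things on the bench where they are.

Things in the scene. Friction and masses are not known exactly. Their poses are not given: they have to be found in the camera images.
- dish_holder: Petri dish holder fixed to the bench: grey base plate 124 mm wide (x) by 216 mm long (y from -93 to +123 mm), upper face 12 mm above the bench. Origin on the bench; z up, x across, away from the robot's side; y along the screw, from wheel to fixed jaw. Along y: wheel between two bearings, moving jaw, dish, fixed V jaw (42 mm high). Guide rods 7 mm thick along y at x -37 and +37 mm, 24 mm high.
- wheel_top (a point): Top of the knurled dark steel wheel, middle of its 18 mm wide rim (55 mm above the bench, holder x 0, y -51 mm), fixed to the holder. Wheel radius 20 mm, axis horizontal along holder y, 35 mm above the bench. Bearings beside it (centred 20 mm either way in y, 9 mm thick) reach 47 mm above the bench. The wheel does not give downwards.
- adjuster_wheel (a joint): Angle of the knurled wheel, rad, 0 to 8.37. It grows, and the jaw closes, when the wheel's top is rolled in holder +x (away from the robot's side). One turn moves the jaw 15 mm (2.39 mm a rad). It turns by friction under a fingertip that presses on its top with about 5 to 15 N, resists with about 1.5 N at the rim, and stays where it is left.
- dish_jaw (a joint): Travel of the moving jaw, m, along holder +y towards the V jaw, 0 (widest) to 0.020; follows the wheel. At 0.014 its pointer is on the middle of the green band and the dish, seated in the V, has 2.5 mm of play. The jaw is an aluminium block 84 x 24 mm, top 45 mm above the bench, with a black rubber face, at holder y 8.5 mm when the joint is 0.
- pointer_tip (a point): Tip of the red pointer on the jaw's side towards the robot, 15.5 mm above the bench, a bar 2.4 mm wide; moves with the jaw along holder y.
- gauge_mark (a point): Middle of the green gauge band (4 mm wide in holder y) on the white scale along the base's edge towards the robot, given at the pointer's height; fixed to the holder. The gap is right when pointer_tip and gauge_mark have the same holder y.
- dish_seat (a point): Centre of the dish's underside when it is seated in the fixed V jaw: holder x 0, y 55 mm, 12 mm above the bench; fixed to the holder.
- dish: Fragile petri dish with pale pink content, 60 mm across, 14 mm high, 18 g, lying loose on the holder's plate between the jaws. The origin is the centre of its underside.
- spare_dish: Closed 60 mm petri dish, 14 mm high, lying flat, a bystander. The origin is the centre of its underside.
- tweezers: Steel tweezers, 140 mm long, 9 mm high, lying flat, a bystander. The origin is the centre of its underside.
- blue_marker: White marker pen with blue cap, 130 mm long, 14 mm high, lying flat, a bystander. The origin is the centre of its underside.
- tape_roll: Roll of cream label tape lying flat, 66 mm across, 19 mm high, a bystander. The origin is the centre of its underside.
- sample_a: Sample cup with red screw lid, 41 mm across, 59 mm high, a bystander. The origin is the centre of its underside.
- sample_b: Another sample cup with red screw lid, 41 mm across, 59 mm high, a bystander. The origin is the centre of its underside.
- dropper: Brown dropper bottle with black top, 36 mm across, 85 mm high, a bystander. The origin is the centre of its underside.
There are look-alikes about, which are no part of the job. Leave any black, blue or purple look-alike of the dish alone.

How it is judged (in metres and radians):
On the way, in this order (a step that is already met when the one before it is completed fails the run):
1. a fingertip rolls the knurled wheel while the gap is still too wide (contact force between the fingers and adjuster_wheel above 0.5 N and y of pointer_tip in the frame of gauge_mark below -0.002 m), for 0.1 s.
2. the pointer stands in the green band (y of pointer_tip in the frame of gauge_mark between -0.002 and 0.002 m), for 0.2 s.
At the end, for the whole second after the job is handed in: The red pointer stands within 2 mm of the middle of the green band (inside the band), the jaw is at rest, and the dish lies flat and still on the plate between the jaws, within 8 mm of its seat in the V jaw (all of step 2 and velocity of joint dish_jaw between -0.002 and 0.002 m/s and horizontal distance between dish and dish_seat below 0.008 m and height (world z) of dish below 0.016 m and angle between dish's own z axis and vertical below 0.08 rad and linear speed of dish below 0.01 m/s); the robot touches nothing.
It fails at once if the dish is lifted or tipped (height (world z) of dish above 0.018 m or angle between dish's own z axis and vertical above 0.15 rad).
It fails at once if the dish is squeezed by the jaw (over 10 N) (contact force between dish and dish_jaw above 10 N).
It fails at once if the robot touches the dish (contact force between the arm and dish above 0.5 N).
It fails at once if the robot pushes the jaw itself instead of the wheel (contact force between the arm and dish_jaw above 1.5 N).
It fails at once if a bystander is moved by more than 15 mm (distance of any of spare_dish, tweezers, blue_marker, tape_roll, sample_a, sample_b, dropper from where it was at the start of the episode above 0.015 m).
It also fails if it takes over 58 s, if anything falls off the work surface, if the arm or the gripper's body presses on something with over 40 N, if the wrist force passes 120 N, or if a joint passes its speed limit or range.

### The arm

A 6-joint arm with a two-finger parallel gripper is mounted at the origin on a cart in front of the work surface, level with it; the furniture and walls round the work are solid. World frame = base frame: x ahead of the robot, y to its left, z up, the work surface at z = 0. Lengths are in mm, angles in rad, forces in N, time in s.
With the tool pointing down it reaches from about 275 to 750 mm from the base axis. Payload 10.2 kg.
Tool frame: the origin (TCP) lies midway between the tips of the shut fingers; the grasp point (between the pads) lies 19 mm behind it; z points along the fingers, y is the direction in which the jaws open and shut (so a half turn about z gives the same grasp; the last joint's range is limited). The gripper opens to 85 mm and grips with 20 to 120 N. Pads are 22 mm wide; open, the fingers measure 114 mm over their backs; the gripper's body (76 mm by 85 mm) begins 54 mm behind the grasp point. The pads swing forward as they close: fully open they stand 13 mm farther back than shut.
Start: joints at [-1.436, 0.313, 1.498, -0, 1.331, -0.223], TCP at [183.85, -491.762, 231.294] pointing down, gripper open.
Joint ranges: [-2.94, 2.94], [-0.97, 2.17], [0.19, 2.56], [-1.23, 4.37], [0.02, 3.11], [-2.88, 2.88]. Speed limits (rad/s): [2.39, 2.39, 3.01, 3.14, 3.14, 3.14].

### API

Orientations are given as a unit quaternion [w, x, y, z].
In Python, from rig import sense, optics, ctrl gives the robot as it stands.
- The arm moves only by the tool play_rows, never from a script. Its argument "plan" is a list of rows, each a list of 7 numbers: the shift along the world's x, y, z in mm, then the turn, a rotation vector about the world's x, y, z in rad, then the opening, from -1 (shut) to 1 (fully open), so that 0 is half open. A call has 1 to 5 rows; each row shifts and turns the pose as measured when the row begins; what a row does not reach is not made up. A row lasts 1/12 s, in which the tool goes at most 41.7 mm and 7.16 degrees, less where a joint would pass 70% of its speed; a pose out of reach is approached as far as the arm can. A call is refused whole if a number of a shift passes 41.7 or a number of a turn 0.125, either way. A call with a gripper value outside its range is refused whole. The fingers move at their own pace and stop on an object; "grip_force" is the grip in N (left out, the last holds). Time passes only in rows, so rows that do not move let the fingers close. It gives the time, the measured TCP pose, the force and the opening at its end, in the units of the state.
- sense(): the state, without advancing time (a new reading comes with each control period).
- optics.capture(name): name is "side" or "top" or "wrist"; returns a dict with "img" (400x640x3 uint8, blue, green, red), "fx", "fy", "cx", "cy" (pixels), "world_to_cam" (4x4, takes a point from world to camera coordinates). Camera axes: x right, y up, looking along -z (the intrinsics and any distortion apply to the point x, -y, -z); pixel columns grow to the right and rows downward; lengths in mm; the calibration is good to about 2 mm. A picture is of the moment at which its call begins. There is no depth.
- ctrl.finish_job(): hands the job in, once; it reports no verdict.
The state is a dict: "time_s": time; "joints": joint angles; "dq": joint speeds; "tau": joint torques, N m; "eef_pos": TCP position; "ee_rot": TCP orientation; "force": force on the tool from outside, world axes, zero at the start; "wrist_torque": the same for the moment, N m; "grip_width": opening from 0.0 (shut) to 1.0 (fully open).
Only numpy, scipy, OpenCV 4.12 (cv2) and the standard library are available. Lean on these libraries where they do the work, as an engineer would, in place of code of your own. Each camera call takes 0.05 s, during which the arm holds its last target. There are 200 camera calls.

## Working session

There is one attempt and no reset: what is moved stays moved. The work goes in short steps, Python scripts to look and compute and a tool call to move; the robot and the scene stay as the last step left them, time stands still between calls to the robot, and variables do not carry over. Pictures are saved under pics/ and viewed, about 8 in all and at most 12, crops included, and the job is handed in when it is done.

Besides the shell and the picture viewer there is one more tool, called after ">>>" in YAML: its name, and indented under it one key for each argument. play_rows: Moves the arm, as the interface text tells. Its arguments: {"type":"object","properties":{"plan":{"type":"array"},"grip_force":{"type":"number"}},"required":["plan"]}

```bash
mkdir -p pics; ls; python3 - <<'E'
from rig import sense, optics
import cv2,json,numpy as np
for n in ("top","side"):
    c=optics.capture(n); cv2.imwrite(f"pics/{n}0.png",c["img"])
    print(n,[c[k] for k in("fx","fy","cx","cy")],np.round(c["world_to_cam"],4).tolist(),[k for k in c])
print(sense())
E
```

```text
pics
top [520.8010817048009, 520.8010817048009, 329.15686562841904, 202.84814609477203] [[0.0049, -1.0, 0.0046, 31.8181], [0.9962, 0.0053, 0.0871, -520.4127], [-0.0872, 0.0041, 0.9962, -1133.6787], [0.0, 0.0, 0.0, 1.0]] ['img', 'fx', 'fy', 'cx', 'cy', 'world_to_cam']
side [368.5279679412749, 368.5279679412749, 318.10218226964383, 198.97448508075854] [[-0.8161, -0.5777, -0.0158, 455.9883], [0.2932, -0.4375, 0.8501, -176.2217], [-0.498, 0.6891, 0.5264, -686.8139], [0.0, 0.0, 0.0, 1.0]] ['img', 'fx', 'fy', 'cx', 'cy', 'world_to_cam']
{'time_s': 0.1, 'joints': array([-1.43640565e+00,  3.13400807e-01,  1.49836621e+00,  2.22092936e-05,
        1.33101003e+00, -2.23400436e-01]), 'dq': array([ 0.00043397, -0.00112874, -0.00301243,  0.00018397,  0.00135085,
       -0.00024559]), 'tau': array([ 2.79473781e-03, -4.12900507e+01, -2.60139155e+01, -1.68671791e-04,
        3.04002111e-03, -8.23698912e-06]), 'eef_pos': array([ 183.81988138, -491.51889012,  230.78692749]), 'ee_rot': array([-5.91131361e-04,  9.84041119e-01,  1.77940231e-01,  3.71216690e-05]), 'force': array([ 0.67846485, -0.53488342, -0.0707483 ]), 'wrist_torque': array([-0.00331283, -0.03258791, -0.04096267]), 'grip_width': 0.9985876823938217}
```

View pics/top0.png

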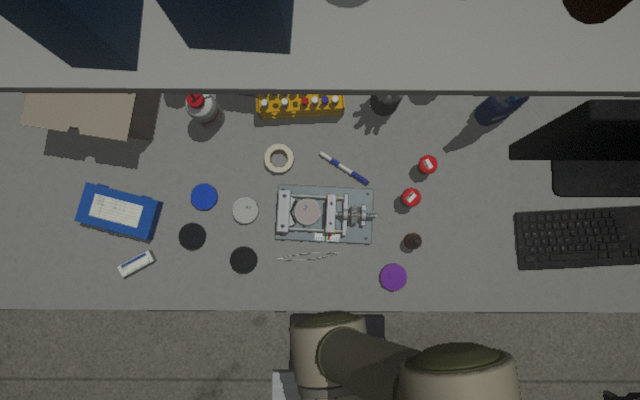

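View pics/side0.png

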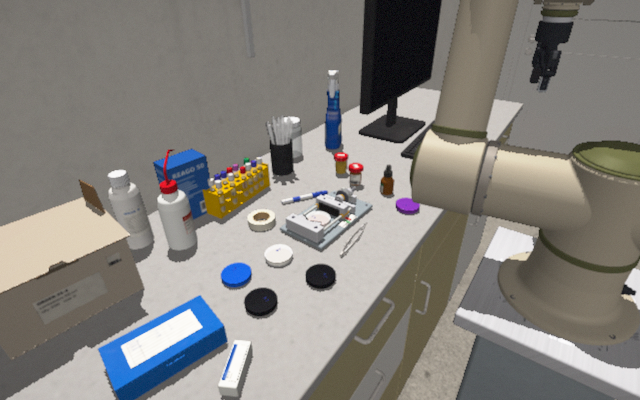

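The top view shows the holder at about (325,214): the wheel is on the right at (357,215), the pink dish at (307,211), and the fixed jaw on the left. Dish look-alikes are white (245,210), blue (204,197), black (192,236) and (243,260), and purple (393,277). The only wheel-like part is at (357,215), so I'll check it in a close crop.

```bash
python3 - <<'E'
import cv2
a=cv2.imread("pics/top0.png")[178:253,268:384]
a=cv2.convertScaleAbs(a,alpha=1.5)
cv2.imwrite("pics/crop0.png",cv2.resize(a,None,fx=6.5,fy=6.5,interpolation=cv2.INTER_CUBIC))
E
```

```text
(no output)
```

View pics/crop0.png

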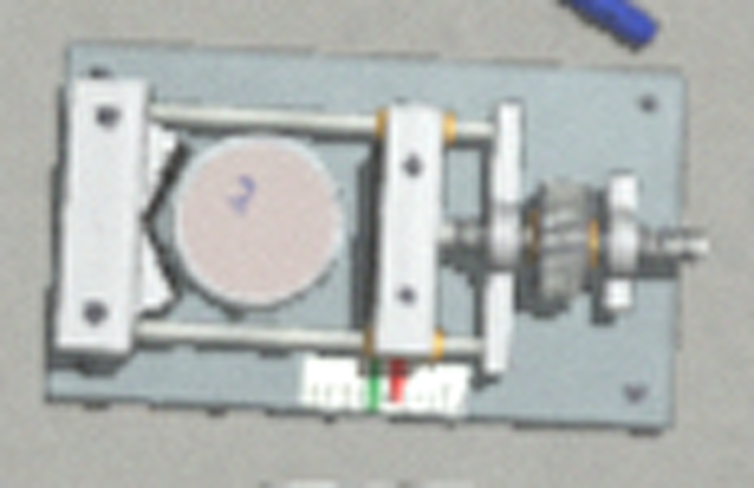

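The crop confirms the wheel at crop pixel (565,245). The red pointer at (398,380) is short of the green band at (374,388). The plate corners are at (70,42), (684,70), (670,428) and (45,400).

```bash
cat > h.py <<'E'
import numpy as np
from scipy.optimize import least_squares
fx,cx,cy=520.801,329.157,202.848
W=np.array([[0.0049,-1.0,0.0046,31.8181],[0.9962,0.0053,0.0871,-520.4127],[-0.0872,0.0041,0.9962,-1133.6787]])
def proj(P):
    c=np.atleast_2d(P)@W[:,:3].T+W[:,3]
    return np.c_[cx+fx*c[:,0]/-c[:,2], cy+fx*-c[:,1]/-c[:,2]]
def full(u): return np.array([268,178])+(np.array(u,float)+.5)/6.5-.5
def H(p,P):
    P=np.atleast_2d(np.array(P,float));c,s=np.cos(p[2]),np.sin(p[2])
    return np.c_[p[0]+c*P[:,0]-s*P[:,1],p[1]+s*P[:,0]+c*P[:,1],P[:,2]]
E
python3 - <<'E'
from h import *
C=[[62,123,12],[62,-93,12],[-62,-93,12],[-62,123,12]]
u=full([[70,42],[684,70],[670,428],[45,400]])
r=least_squares(lambda p:(proj(H(p,C))-u).ravel(),[460,0,0])
p=r.x;print(p,r.fun.round(2))
print("wheel",H(p,[0,-51,55]), (proj(H(p,[[0,-51,55],[0,55,26]]))-[268,178]+.5)*6.5-.5)
# pointer, mark y in holder
for n,q in(("ptr",(398,395)),("mark",(374,395))):
    s=least_squares(lambda a:(proj(H(p,[[a[0],a[1],15.5]]))-full(q)).ravel(),[-50,0]);print(n,s.x)
E
```

```text
[ 4.96339673e+02  3.06675177e+01 -4.21694224e-02] [-0.95 -0.22  0.61  0.02  0.55  0.23 -0.21 -0.05]
wheel [[494.18966959 -20.2871434   55.        ]] [[565.53808467 234.91274645]
 [249.56402565 225.82677603]]
ptr [-54.74551175   1.85581751]
mark [-55.1322195   10.04631111]
```

>>> play_rows:
  plan:
    - [22,35,0,0,0,-0.08,-1]
    - [22,35,0,0,0,-0.08,-1]
    - [22,35,0,0,0,-0.08,-1]
    - [22,35,0,0,0,-0.08,-1]
    - [22,35,0,0,0,-0.08,-1]
  grip_force: 30

```text
time_s: 0.52
eef_pos: [291.2, -315.9, 227.8]
ee_rot: [-0.002, 0.999, -0.034, -0.001]
force: [1.2, -0.2, 1.1]
grip_width: 0.297
```

>>> play_rows:
  plan:
    - [22,35,0,0,0,0,-1]
    - [22,35,0,0,0,0,-1]
    - [22,35,0,0,0,0,-1]
    - [22,35,0,0,0,0,-1]
    - [22,35,0,0,0,0,-1]

```text
time_s: 0.93
eef_pos: [399.4, -137.7, 227.3]
ee_rot: [-0.003, 0.999, -0.038, -0.001]
force: [0.5, -2.0, 0.4]
grip_width: -0.002
```

```bash
python3 -c "
from rig import sense;s=sense();print(s['time_s'],s['eef_pos'],s['ee_rot'],s['force'],s['grip_width'])"
```

```text
0.9333 [ 399.40503027 -137.66797294  227.32526621] [-2.69465068e-03  9.99284664e-01 -3.77125019e-02 -8.16775311e-04] [ 0.53656814 -2.02768236  0.36017378] -0.0016974867586573203
```

>>> play_rows:
  plan:
    - [21,30,-15,0,0,0.033,-1]
    - [21,29,-20,0,0,0,-1]
    - [21,29,-20,0,0,0,-1]
    - [21,29,-20,0,0,0,-1]
    - [0,0,-20,0,0,0,-1]

```text
time_s: 1.35
eef_pos: [488.0, -11.1, 133.7]
ee_rot: [-0.001, 1.0, -0.017, 0.004]
force: [0.3, -0.1, -0.1]
grip_width: 0.001
```

```bash
python3 -c "
from rig import sense,optics;s=sense();print(s['time_s'],s['eef_pos'],s['ee_rot'],s['force'])
import cv2
c=optics.capture('wrist');cv2.imwrite('pics/w1.png',c['img']);c=optics.capture('side');a=c['img'][150:270,250:410];cv2.imwrite('pics/s1.png',cv2.resize(a,None,fx=5,fy=5,interpolation=cv2.INTER_CUBIC))"
```

```text
1.35 [488.00460751 -11.07904505 133.70720651] [-0.00121311  0.99984186 -0.01729213  0.00396962] [ 0.25915861 -0.08193351 -0.11518486]
```

View pics/w1.png

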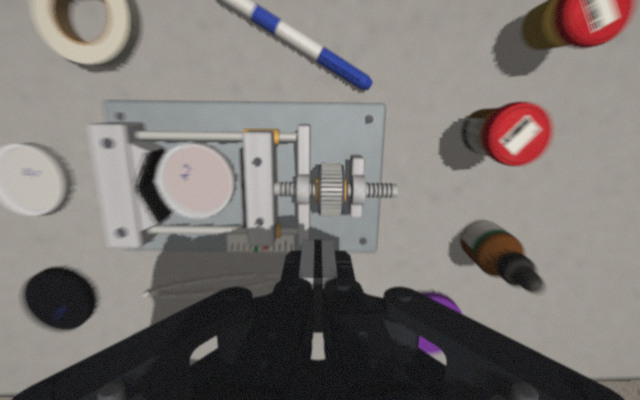

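View pics/s1.png

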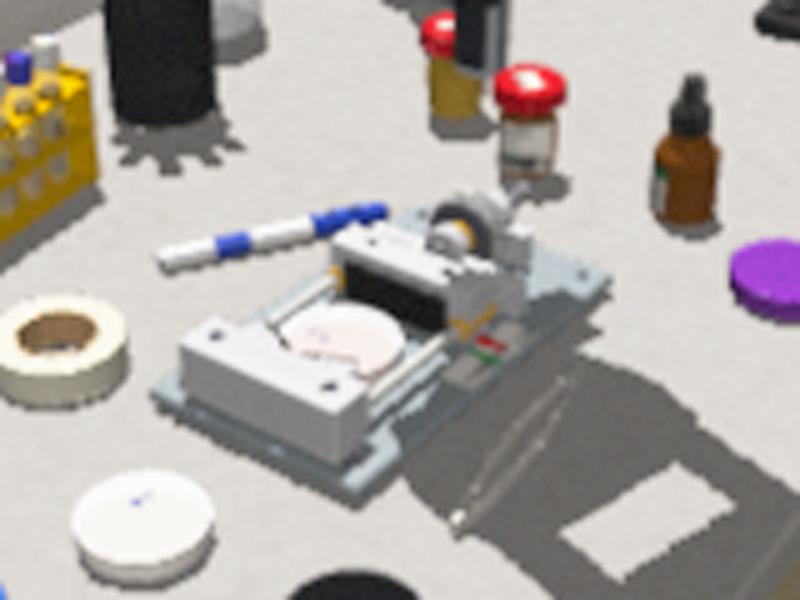

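The wrist view has the closed tips at about (318,240) and the wheel at (332,188). The side crop shows the pointer on the robot-side, wheel-side of the green band. I'll check the pose estimate against the wrist camera.

```bash
python3 - <<'E'
from rig import optics
from h import *
c=optics.capture('wrist');M=c['world_to_cam']
p=[496.34,30.67,-.0422]
def pr(P):
    q=np.atleast_2d(P)@M[:3,:3].T+M[:3,3];return np.c_[c['cx']+c['fx']*q[:,0]/-q[:,2],c['cy']+c['fy']*q[:,1]/q[:,2]].round(1)
L=[[62,123,12],[62,-93,12],[-62,-93,12],[-62,123,12],[0,-51,55],[0,-60,55],[0,-42,55],[20,-51,35],[-20,-51,35]]
print(pr(H(p,L)))
u=np.array([[107,102],[385,104],[377,250]],float)
r=least_squares(lambda q:(pr(H(q,L[:3]))-u).ravel(),p,diff_step=1e-2);print(r.x,r.fun,H(r.x,[0,-51,55]))
print(pr([488,-11.1,133.7]))
E
```

```text
[[ 90.4  94. ]
 [385.2  95.9]
 [376.1 251.4]
 [116.6 249.5]
 [328.1 192.7]
 [341.7 192.8]
 [314.5 192.6]
 [327.7 157.7]
 [327.  211.8]]
[ 4.91845955e+02  2.58399026e+01 -4.24110000e-02] [-8.8 -1.9  6.7 -1.9  4.9  6.2] [[489.68364216 -25.11423763  55.        ]]
[[312.4 253.3]]
```

>>> play_rows:
  plan:
    - [-4,-5,-20,0,0,0,-1]
    - [-4,-4,-20,0,0,0,-1]
    - [0,0,-15,0,0,0,-1]
    - [0,0,-10,0,0,0,-1]
    - [0,0,0,0,0,0,-1]

```text
time_s: 1.92
eef_pos: [478.8, -30.2, 74.4]
ee_rot: [0.001, 1.0, -0.022, 0.007]
force: [-0.2, 0.2, -0.6]
grip_width: 0.003
```

>>> play_rows:
  plan:
    - [1,10,-8,0,0.014,0,-1]
    - [0,0,-4,0,0,0,-1]
    - [0,0,0,0,0,0,-1]

```text
time_s: 2.17
eef_pos: [481.4, -23.4, 66.4]
ee_rot: [0.002, 1.0, -0.025, 0.003]
force: [-0.1, 0.3, 0.5]
grip_width: 0.0
```

>>> play_rows:
  plan:
    - [0,3,-5,0,0,0,-1]
    - [0,0,-3,0,0,0,-1]
    - [0,0,-2,0,0,0,-1]
    - [0,0,0,0,0,0,-1]

```text
time_s: 2.5
eef_pos: [482.5, -22.1, 58.6]
ee_rot: [0.003, 1.0, -0.025, 0.005]
force: [0.6, -0.4, -0.3]
grip_width: -0.002
```

>>> play_rows:
  plan:
    - [0,2,-2,0,0.01,0,-1]
    - [0,0,-1.5,0,0,0,-1]
    - [0,0,-1,0,0,0,-1]

```text
time_s: 2.75
eef_pos: [482.8, -20.2, 54.2]
ee_rot: [0.003, 1.0, -0.025, 0.0]
force: [-2.2, -0.6, 8.2]
grip_width: 0.001
```

>>> play_rows:
  plan:
    - [4,0,-1,0,0,0,-1]
    - [4,0,-1,0,0,0,-1]

```text
time_s: 2.92
eef_pos: [492.0, -20.7, 54.8]
ee_rot: [0.004, 1.0, -0.025, 0.002]
force: [-2.6, 0.4, 11.9]
grip_width: 0.001
```

>>> play_rows:
  plan:
    - [4,0,-0.8,0,0,0,-1]
    - [4,0,-0.8,0,0,0,-1]

```text
time_s: 3.08
eef_pos: [501.2, -21.1, 54.9]
ee_rot: [0.004, 1.0, -0.025, 0.003]
force: [-2.9, -0.4, 7.1]
grip_width: 0.0
```

```bash
cat > shot.py <<'E'
import sys,cv2
from rig import optics
a=optics.capture('side')['img'][195:240,325:385]
cv2.imwrite(sys.argv[1],cv2.resize(a,None,fx=11,fy=11,interpolation=cv2.INTER_CUBIC))
E
python3 shot.py pics/s2.png; python3 -c "
from rig import sense;s=sense();print(s['eef_pos'],s['force'])"
```

```text
[501.94268377 -21.16467487  54.93742386] [-0.94880328  0.4730996   6.37652603]
```

View pics/s2.png

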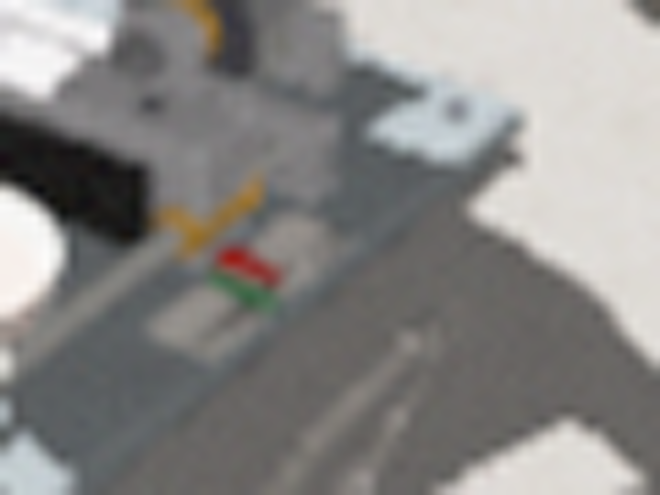

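The side crop shows the pointer at (248,267) now close to the green band at (240,290), so the wheel does turn. Next I'll measure the gap with colour masks.

```bash
cat > gap.py <<'E'
import cv2,numpy as np,sys
from rig import optics
from scipy.optimize import least_squares
from h import H
p=[496.34,30.67,-.0422]
c=optics.capture('side');M=c['world_to_cam']
def pr(P):
    q=np.atleast_2d(P)@M[:3,:3].T+M[:3,3];return np.c_[c['cx']+c['fx']*q[:,0]/-q[:,2],c['cy']+c['fy']*q[:,1]/q[:,2]]
def cen(im,k):
    a=im[195:240,325:385].astype(float);b,g,r=a[...,0],a[...,1],a[...,2]
    w=np.clip((r-np.maximum(g,b)) if k=='r' else g-np.maximum(r,b),0,None)
    if k=='r': w=np.where(g>b*1.35,0,w)   # drop orange
    w=np.where(w>25,w,0); y,x=np.mgrid[195:240,325:385]
    return np.array([(w*x).sum(),(w*y).sum()])/w.sum(),(w>0).sum()
def hol(u,z): return least_squares(lambda a:(pr(H(p,[[a[0],a[1],z]]))-u).ravel(),[-50,0]).x
for n,im in(("start",cv2.imread("pics/side0.png")),("now",c['img'])):
    R,nr=cen(im,'r');G,ng=cen(im,'g')
    print(n,R.round(2),nr,G.round(2),ng,"red",hol(R,15.5).round(2),"green",hol(G,12.5).round(2))
cv2.imwrite('pics/last_side.png',c['img'])
E
python3 gap.py
```

```text
start [347.55 218.17] 16 [347.44 221.17] 9 red [-47.39   0.27] green [-51.78   7.14]
now [346.84 218.59] 18 [347.5  221.49] 4 red [-47.01   2.7 ] green [-52.63   8.14]
```

>>> play_rows:
  plan:
    - [0,0,8,0,0,0,-1]
    - [-8,1,0,0,0,0,-1]
    - [-10,0,0,0,0,0,-1]
    - [-2,0,0,0,0,0,-1]
    - [0,0,-2,0,0,0,-1]

```text
time_s: 3.6
eef_pos: [480.3, -19.8, 62.0]
ee_rot: [0.004, 1.0, -0.025, 0.004]
force: [0.0, -0.3, 0.0]
grip_width: -0.002
```

```bash
python3 gap.py
```

```text
start [347.55 218.17] 16 [347.44 221.17] 9 red [-47.39   0.27] green [-51.78   7.14]
now [346.86 218.59] 18 [346.56 221.03] 4 red [-47.04   2.66] green [-49.77   7.89]
```

Stroke 2.

>>> play_rows:
  plan:
    - [1,0,-4,0,0,0,-1]
    - [0,0,-2.5,0,0,0,-1]
    - [0,0,-1,0,0,0,-1]
    - [0,0,-0.5,0,0,0,-1]

```text
time_s: 3.98
eef_pos: [481.9, -19.8, 53.5]
ee_rot: [0.004, 1.0, -0.025, 0.004]
force: [-6.4, 1.4, 18.3]
grip_width: -0.002
```

>>> play_rows:
  plan:
    - [4,0,0,0,0,0,-1]
    - [4,0,-0.8,0,0,0,-1]
    - [4,0,-0.8,0,0,0,-1]
    - [4,0,-0.8,0,0,0,-1]

```text
time_s: 4.32
eef_pos: [500.5, -20.6, 54.9]
ee_rot: [0.006, 1.0, -0.024, 0.006]
force: [-2.3, -0.6, 11.2]
grip_width: -0.004
```

```bash
python3 gap.py
```

```text
start [347.55 218.17] 16 [347.44 221.17] 9 red [-47.39   0.27] green [-51.78   7.14]
now [346.54 218.79] 11 [347.47 221.48] 4 red [-46.89   3.82] green [-52.55   8.16]
```

>>> play_rows:
  plan:
    - [0,0,8,0,0,0,-1]
    - [-8,0,0,0,0,0,-1]
    - [-10,0,0,0,-0.01,0,-1]
    - [-1,0,-1,0,0,0,-1]
    - [0,0,-2,0,0,0,-1]

```text
time_s: 4.78
eef_pos: [481.2, -20.6, 60.0]
ee_rot: [0.005, 1.0, -0.024, 0.012]
force: [0.3, -0.0, 0.3]
grip_width: -0.004
```

```bash
python3 gap.py; python3 - <<'E'
import cv2,numpy as np
from rig import optics
s=cv2.imread('pics/last_side.png')[205:235,330:370]
s0=cv2.imread('pics/side0.png')[205:235,330:370]
w=optics.capture('wrist')['img'][200:270,190:330]
f=lambda a,k:cv2.resize(a,None,fx=k,fy=k,interpolation=cv2.INTER_CUBIC)
a=np.hstack([f(s0,10),f(s,10)]); b=f(w,5)
print(a.shape,b.shape)
o=np.zeros((600,800,3),np.uint8);o[:300]=cv2.convertScaleAbs(a,alpha=1.4);h=f(w,4.28);o[300:300+h.shape[0],:h.shape[1]]=cv2.convertScaleAbs(h,alpha=1.5)[:300]
cv2.imwrite('pics/c3.png',o)
E
```

```text
start [347.55 218.17] 16 [347.44 221.17] 9 red [-47.39   0.27] green [-51.78   7.14]
now [346.72 218.87] 10 [347.47 221.49] 4 red [-47.43   3.83] green [-52.58   8.18]
(300, 800, 3) (350, 700, 3)
```

View pics/c3.png

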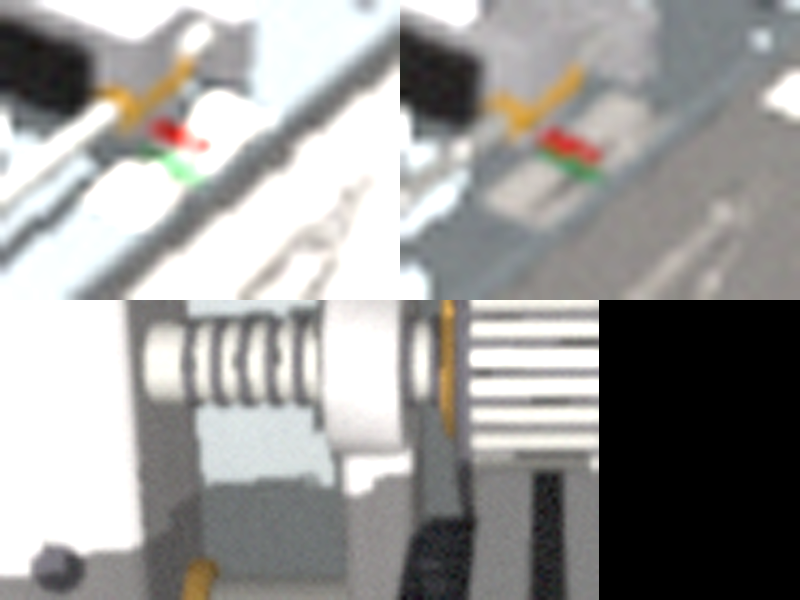

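>>> play_rows:
  plan:
    - [1,0,-3,0,0.022,0,-1]
    - [0,0,-1.5,0,0,0,-1]
    - [0,0,-0.8,0,0,0,-1]

```text
time_s: 5.13
eef_pos: [483.2, -20.8, 54.1]
ee_rot: [0.006, 1.0, -0.024, -0.001]
force: [-5.8, 1.2, 17.5]
grip_width: 0.001
```

>>> play_rows:
  plan:
    - [4,0,-0.3,0,0,0,-1]
    - [4,0,-0.8,0,0,0,-1]
    - [4,0,-0.8,0,0,0,-1]
    - [3,0,-0.8,0,0,0,-1]

```text
time_s: 5.47
eef_pos: [501.1, -21.6, 54.8]
ee_rot: [0.007, 1.0, -0.024, 0.001]
force: [-2.1, -0.8, 9.4]
grip_width: 0.0
```

>>> play_rows:
  plan:
    - [0,0,15,0,0,0,-1]
    - [-15,0,20,0,0,0,-1]
    - [-15,0,20,0,0,0,-1]
    - [-10,0,10,0,0,0,-1]
    - [0,0,0,0,0,0,-1]

```text
time_s: 5.88
eef_pos: [461.0, -21.5, 120.8]
ee_rot: [0.007, 1.0, -0.023, -0.0]
force: [0.2, -0.7, 0.6]
grip_width: -0.002
```

```bash
python3 - <<'E'
import cv2,numpy as np
from rig import optics
c=optics.capture('wrist');M=c['world_to_cam'];cv2.imwrite('pics/w4.png',c['img'])
from h import H
q=H([496.34,30.67,-.0422],[[-55,10,15.5],[-55,0,15.5]])@M[:3,:3].T+M[:3,3]
print(np.c_[c['cx']+c['fx']*q[:,0]/-q[:,2],c['cy']+c['fy']*q[:,1]/q[:,2]])
a=c['img'][150:300,180:340]
cv2.imwrite('pics/c4.png',cv2.resize(cv2.convertScaleAbs(a,alpha=1.3),None,fx=4,fy=4,interpolation=cv2.INTER_CUBIC))
E
```

```text
[[233.0439701  223.54823281]
 [246.15835694 223.44182864]]
```

View pics/c4.png

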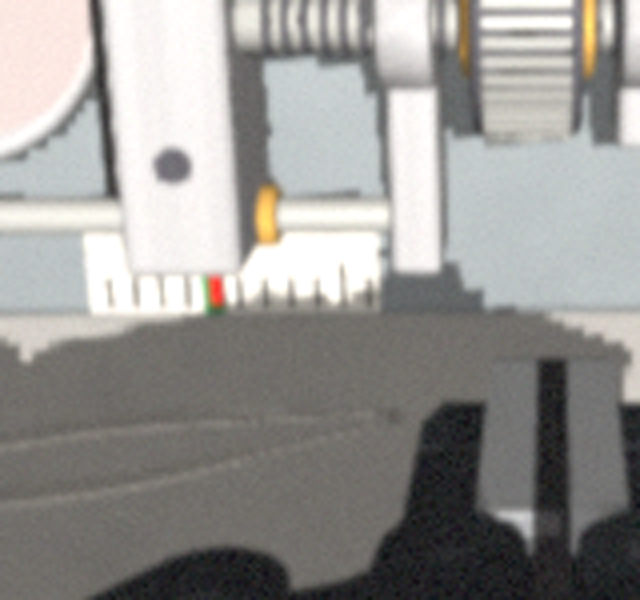

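The wrist crop shows the red pointer at about (217,291), overlapping the green band, with green visible on its left at (208,291). The scale is about 5.2 crop px per mm. I'll zoom in further.

```bash
python3 - <<'E'
import cv2,numpy as np
a=cv2.imread('pics/w4.png')[214:232,218:250]
cv2.imwrite('pics/c5.png',cv2.resize(a,None,fx=24,fy=24,interpolation=cv2.INTER_NEAREST))
for r in range(219,229): print(r,[tuple(int(v) for v in a[r-214,k-218]) for k in range(228,240)])
E
```

```text
219 [(186, 192, 197), (184, 196, 196), (152, 175, 159), (117, 146, 134), (99, 112, 165), (93, 98, 185), (93, 97, 185), (123, 126, 170), (174, 182, 194), (190, 199, 206), (183, 191, 197), (161, 168, 173)]
220 [(196, 207, 213), (199, 214, 213), (154, 182, 160), (102, 144, 123), (65, 95, 164), (52, 65, 198), (53, 58, 195), (105, 113, 177), (180, 191, 208), (204, 214, 218), (194, 202, 210), (151, 158, 164)]
221 [(196, 206, 212), (202, 215, 215), (164, 192, 170), (103, 146, 122), (60, 96, 163), (48, 62, 203), (40, 48, 200), (95, 102, 180), (174, 183, 205), (204, 215, 220), (193, 204, 210), (145, 151, 156)]
222 [(194, 205, 210), (203, 215, 216), (171, 198, 181), (110, 153, 125), (63, 101, 154), (42, 59, 197), (39, 45, 199), (91, 98, 182), (162, 172, 197), (203, 212, 218), (197, 209, 213), (144, 151, 155)]
223 [(196, 207, 212), (205, 216, 219), (179, 201, 191), (116, 154, 131), (67, 104, 150), (45, 61, 195), (46, 52, 203), (79, 83, 176), (149, 156, 184), (197, 208, 215), (195, 206, 212), (145, 152, 156)]
224 [(197, 208, 213), (207, 218, 219), (188, 206, 200), (120, 156, 134), (68, 106, 143)
[... 197 characters left out ...]
 126), (47, 78, 162), (42, 59, 167), (59, 71, 147), (112, 121, 140), (159, 169, 175), (164, 173, 177), (120, 125, 129)]
226 [(196, 206, 212), (201, 212, 216), (184, 199, 200), (121, 153, 130), (69, 109, 94), (45, 80, 110), (36, 68, 115), (53, 74, 103), (90, 101, 107), (124, 132, 135), (126, 134, 136), (101, 106, 109)]
227 [(189, 199, 203), (183, 191, 196), (165, 179, 178), (113, 142, 117), (69, 101, 71), (54, 80, 67), (52, 76, 66), (60, 82, 69), (81, 94, 89), (101, 110, 110), (108, 111, 115), (97, 100, 104)]
228 [(148, 156, 161), (138, 145, 149), (128, 137, 136), (100, 118, 103), (73, 91, 72), (66, 80, 68), (61, 75, 62), (69, 81, 70), (79, 88, 83), (92, 95, 97), (94, 99, 100), (95, 99, 101)]
```

View pics/c5.png

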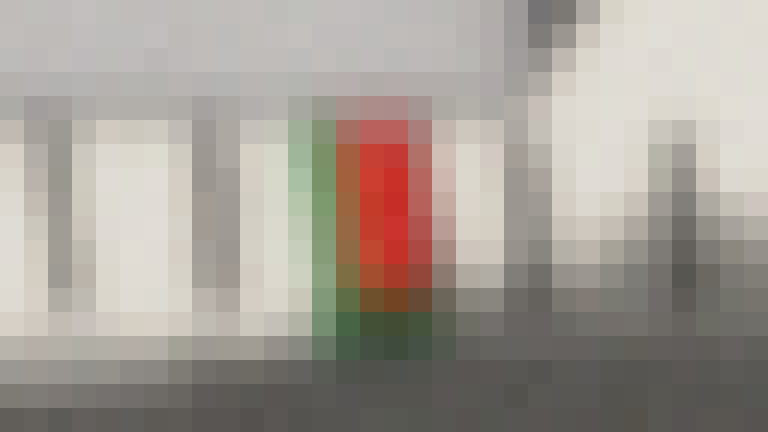

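In the zoom, green spans columns 231 to 236 (centre about 233.4, which fits the tick grid). Red's centre is at 233.6, or about 234.4 with the height parallax. The pointer is still roughly 1 mm short, so I'll do one short stroke of about 8 mm.

>>> play_rows:
  plan:
    - [12,0,-20,0,0,0,-1]
    - [10,1,-20,0,0,0,-1]
    - [2,0,-8,0,0,0,-1]
    - [0,0,0,0,0,0,-1]
    - [0,0,0,0,0,0,-1]

```text
time_s: 6.35
eef_pos: [487.9, -20.6, 67.7]
ee_rot: [0.007, 1.0, -0.023, -0.001]
force: [-0.1, -0.8, 0.8]
grip_width: 0.003
```

>>> play_rows:
  plan:
    - [0,0,-6,0,0,0,-1]
    - [0,0,-3,0,0,0,-1]
    - [0,0,-2,0,0,0,-1]
    - [0,0,-0.8,0,0,0,-1]

```text
time_s: 6.68
eef_pos: [487.9, -20.8, 56.0]
ee_rot: [0.007, 1.0, -0.023, 0.0]
force: [0.6, -0.7, -0.3]
grip_width: -0.002
```

>>> play_rows:
  plan:
    - [0,0,-1.2,0,0,0,-1]
    - [0,0,-0.6,0,0,0,-1]

```text
time_s: 6.85
eef_pos: [488.2, -20.8, 54.9]
ee_rot: [0.007, 1.0, -0.023, 0.001]
force: [-2.0, 1.3, 7.4]
grip_width: 0.001
```

>>> play_rows:
  plan:
    - [3,0,-0.7,0,0,0,-1]
    - [3,0,-0.7,0,0,0,-1]
    - [0.5,0,-0.5,0,0,0,-1]

```text
time_s: 7.1
eef_pos: [495.4, -21.2, 55.0]
ee_rot: [0.007, 1.0, -0.023, 0.002]
force: [-2.4, 0.8, 3.3]
grip_width: 0.0
```

>>> play_rows:
  plan:
    - [0,0,15,0,0,0,-1]
    - [-14,0,20,0,0,0,-1]
    - [-12,0,20,0,0,0,-1]
    - [-6,0,10,0,0,0,-1]
    - [0,0,0,0,0,0,-1]

```text
time_s: 7.52
eef_pos: [461.6, -21.0, 122.0]
ee_rot: [0.007, 1.0, -0.023, 0.001]
force: [1.0, 0.7, 0.7]
grip_width: -0.001
```

```bash
python3 - <<'E'
import cv2,numpy as np
from rig import optics
c=optics.capture('wrist');cv2.imwrite('pics/w6.png',c['img'])
a=c['img'][212:234,218:250]; b=c['img'][130:250,150:310]
f=lambda a,k:cv2.resize(a,None,fx=k,fy=k,interpolation=cv2.INTER_NEAREST)
o=np.zeros((600,640,3),np.uint8);t=f(a,12);o[:t.shape[0],:t.shape[1]]=t;t=f(b,2.7);o[270:270+t.shape[0],:t.shape[1]]=t
cv2.imwrite('pics/c6.png',o)
for r in range(216,232): print(r,[tuple(int(v) for v in c['img'][r,k]) for k in range(227,239)])
E
```

```text
216 [(187, 191, 193), (185, 189, 191), (187, 189, 193), (189, 191, 195), (191, 192, 196), (189, 192, 195), (186, 187, 191), (184, 185, 189), (185, 186, 189), (181, 183, 187), (177, 181, 183), (166, 170, 172)]
217 [(184, 188, 192), (183, 185, 188), (186, 187, 190), (184, 188, 190), (185, 186, 189), (187, 188, 191), (184, 186, 190), (182, 184, 188), (181, 182, 185), (179, 182, 184), (176, 178, 180), (167, 169, 172)]
218 [(171, 174, 178), (179, 181, 184), (176, 180, 182), (176, 178, 182), (174, 177, 180), (172, 173, 182), (168, 168, 178), (166, 168, 177), (167, 168, 173), (164, 166, 169), (166, 168, 170), (162, 164, 167)]
219 [(161, 164, 167), (167, 170, 174), (172, 177, 180), (171, 177, 180), (154, 164, 168), (138, 142, 173), (129, 132, 174), (126, 128, 168), (125, 129, 145), (138, 143, 146), (159, 165, 168), (171, 177, 182)]
220 [(148, 154, 158), (162, 169, 175), (188, 197, 203), (187, 199, 200), (150, 167, 173), (105, 119, 186), (81, 83, 192), (77, 83, 179), (83, 87, 135), (116, 126, 128), (175, 185, 190), (194, 203, 210)]
221 [(146, 153, 158), (163, 171, 174), (198, 210, 215), (198,
[... 1366 characters left out ...]
(162, 170, 174), (166, 175, 180), (137, 146, 148), (110, 118, 117), (77, 91, 80), (56, 80, 61), (55, 78, 58), (52, 76, 51), (65, 83, 63), (82, 93, 87), (97, 104, 105)]
229 [(134, 141, 144), (135, 138, 144), (126, 133, 136), (104, 109, 113), (86, 92, 92), (75, 82, 79), (72, 84, 75), (69, 79, 68), (68, 82, 71), (72, 83, 73), (81, 87, 83), (85, 90, 89)]
230 [(96, 100, 101), (94, 96, 98), (94, 97, 99), (86, 92, 92), (83, 89, 90), (79, 84, 85), (77, 82, 81), (78, 83, 81), (78, 85, 84), (81, 85, 86), (84, 88, 88), (84, 87, 89)]
231 [(82, 87, 89), (82, 86, 89), (83, 87, 88), (83, 87, 88), (81, 84, 87), (80, 86, 89), (81, 87, 86), (78, 83, 82), (83, 86, 87), (81, 87, 88), (87, 90, 91), (82, 86, 88)]
```

View pics/c6.png

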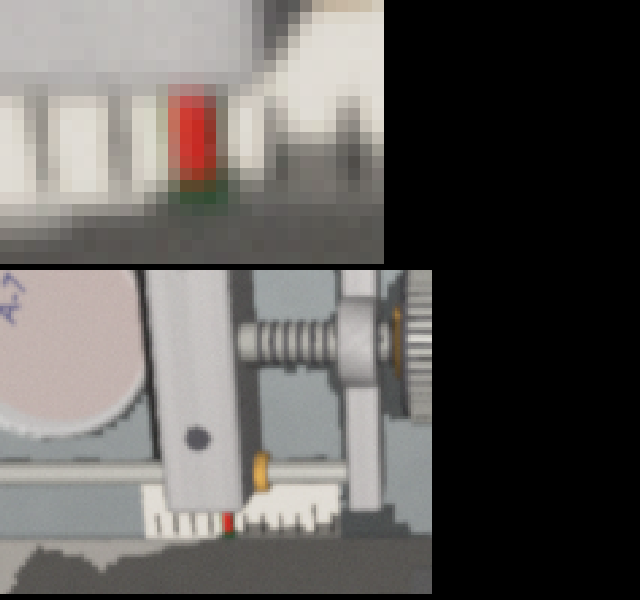

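The pointer (column 233.8, or about 234.6 with parallax) now matches the green centre (about 234.5). The dish lies flat, just clear of the jaw. The arm is clear, so I'll let it settle and hand in.

>>> play_rows:
  plan:
    - [0,0,20,0,0,0,-1]
    - [0,0,10,0,0,0,-1]
    - [0,0,0,0,0,0,-1]
    - [0,0,0,0,0,0,-1]

```text
time_s: 7.9
eef_pos: [462.0, -21.0, 149.6]
ee_rot: [0.007, 1.0, -0.023, -0.0]
force: [0.6, -0.2, -0.8]
grip_width: -0.0
```

```bash
python3 gap.py; python3 -c "
from rig import ctrl,sense;print(sense()['eef_pos'],sense()['force']);print(ctrl.finish_job())"
```

```text
start [347.55 218.17] 16 [347.44 221.17] 9 red [-47.39   0.27] green [-51.78   7.14]
now [345.52 219.39] 11 [349. 222.] 1 red [-46.33   7.33] green [-56.64   7.77]
[461.87494869 -20.94639067 149.41105895] [0.37913133 0.02035532 0.38150467]
the job is handed in; nothing more can be done
None
```

I rolled the wheel away from the robot with the shut fingertips in three strokes of about 18 mm and a final one of about 7 mm. I then raised the arm clear and handed the job in at about 8 s; no verdict came back.

- **Pointer:** the last wrist picture put it on the middle of the green band to within about 0.5 mm, after correcting for its height above the scale. The side camera agreed: pointer at holder y 7.3 mm, band at 7.1 mm at the start. Its current reading of the band was useless, because the pointer hides the green.
- **Disagreement along the way:** the side camera read stroke 2 as only 1.2 mm of jaw travel where about 2.2 mm was expected. The wrist view after stroke 3 showed no significant shortfall.
- **Press force:** it briefly reached about 18 N at the start of strokes 2 and 3, above the suggested 15 N but well under the failure limits.
- **Dish:** it looked flat and just clear of the jaw in the last picture. I measured its offset from the V-jaw seat only at the start (about 3 mm), not at the end.
- **Bystanders:** I made no separate position check, but the only contact forces I saw were on the wheel.

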